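# Check the dispensing gun's trigger stop

### The arm

A 6-joint arm with a two-finger parallel gripper is mounted at the origin on the work surface. World frame = base frame: x ahead of the robot, y to its left, z up, the work surface at z = 0. Lengths are in m, angles in rad, forces in N, time in s.
With the tool pointing down it reaches from about 0.35 to 0.975 m from the base axis. Payload 4.9 kg.
Tool frame: the origin (TCP) lies at the very end of the fingers, on their centre line; the grasp point (between the pads) lies 19 mm behind it; z points along the fingers, y is the line along which they close (so a half turn about z gives the same grasp; the last joint's range is limited). The gripper opens to 85 mm and grips with 20 to 120 N. Pads are 22 mm wide; open, the fingers measure 114 mm over their backs; the gripper's body (76 mm by 85 mm) begins 54 mm behind the grasp point. The pads swing forward as they close: fully open they stand 13 mm farther back than shut.
Start: joints at [1.17, 0.053, 1.613, -0, 1.476, -0.119], TCP at [0.174, 0.6, 0.231] pointing down, gripper open.
Joint ranges: [-3.01, 3.01], [-1.01, 2.22], [0.06, 2.58], [-1.02, 4.17], [0.09, 2.62], [-3.14, 3.14]. Speed limits (rad/s): [2.57, 2.57, 3.14, 3.14, 3.14, 3.14].

### API

Orientations are given as a unit quaternion [w, x, y, z].
In Python, from plant import manip gives the robot as it stands.
- The arm moves only by the tool play_rows, never from a script. Its argument "series" is a list that holds one entry, the list of rows, each a list of 7 numbers: the shift along the world's x, y, z in m, then the turn, a rotation vector about the world's x, y, z in degrees, then the opening, from 0 (shut) to 1 (fully open). In form: [[[dx, dy, dz, rx, ry, rz, grip], ...]]. A call has 1 to 10 rows; each row shifts and turns the commanded pose from where the row before left it; what a row does not reach is not made up. A row lasts 1/10 s, in which the tool goes at most 50 mm and 8.59 degrees, less where a joint would pass 70% of its speed; a pose out of reach is approached as far as the arm can. A call with a gripper value outside its range is refused whole. The fingers move at their own pace and stop on an object; the grip force is fixed at half the most. Time passes only in rows, so rows that do not move let the fingers close. It gives the time, the measured TCP pose, the force, the opening and the grip force at its end, in the units of the state.
- manip.state(): the state, without advancing time (a new reading comes with each control period).
- manip.grab_frame(name): name is "side" or "top"; returns a dict with "frame" (480x640x3 uint8, blue, green, red), "mtx" (3x3 intrinsics, pixels), "R" (3x3) and "t" (3): a world point X has camera coordinates R X + t. Camera axes: x right, y down, z forward; pixel columns grow to the right and rows downward; lengths in m; the calibration is good to about 2 mm. A picture is of the moment at which its call begins. There is no depth.
- manip.job_done(): hands the job in; it is judged then, once.
The state is a dict: "time": time; "joint_pos": joint angles; "joint_vel": joint speeds; "joint_efforts": joint torques, N m; "tool_pos": TCP position; "tool_rot": TCP orientation; "contact_force": force on the tool from outside, world axes, zero at the start; "ft_torque": the same for the moment, N m; "gripper_width": opening from 0.0 (shut) to 1.0 (fully open); "grasp_force": force on a finger pad.
Only numpy, scipy, OpenCV 4.12 (cv2) and the standard library are available. Lean on these libraries where they do the work, as an engineer would, in place of code of your own. Each camera call takes 0.05 s, during which the arm holds its last target. There are 200 camera calls.

### The job

Check the trigger lever of the dispensing gun that lies on its stand: with the outside of the fingers press the lever's front face in until it stops short of the handle bar, let it spring all the way out again, then press it in to its stop a second time and finish while holding it there, so that the gap to the bar can be gauged. Only press: do not grip or hook the lever, do not touch the handle bar, and do not shove or lift the gun on its stand. Leave everything else on the bench where it is.

Things in the scene. Friction and masses are not known exactly. Their poses are not given: they have to be found in the camera images.
- gun: Dispensing gun fixed on its side to a loose heavy stand (steel plate 190 x 170 x 12 mm, about 3 kg, held by friction; over 12 N may slide it). Origin: centre of the plate's underside; z up, +y to the gun's nose. Frame and rods lie along y at x = 35 to 85 mm, y = -133 to 132 mm, tops 98 mm up; the handle bar runs from the frame to -x. Only air between plate and lever or bar.
- grip_bar: The gun's fixed handle bar, 26 mm wide, 30 mm tall with its mid-height 80 mm above the bench, along the gun's x axis at gun y = 0, from gun x = +35 to -90 mm. Same origin and axes as the gun. It cannot move relative to the gun; the trigger is never to be squeezed against it.
- bar_end (a point): The free end of the handle bar, gun coordinates (-90, 0, 80) mm.
- trigger (a joint): Trigger lever angle, rad: 0 = sprung out, 0.40 = in at its stop, where about 25 mm gap to the bar is left. Upright pivot. Plain straight bar, 112 mm long, 10 mm thick, 24 mm tall (68 to 92 mm above the bench), on the bar's nose (+y) side. At value q it points from the pivot along gun (-cos(0.45-q), sin(0.45-q)). Spring: 2 N at rest to 4 N at the stop, 75 mm from the pivot.
- trigger_press (a point): Point to press: on the front face of the lever (the face away from the handle), 75 mm from the pivot, mid-height (80 mm above the bench). Moves with the lever; its y axis is the outward normal of that face, so one presses along its -y.
- trigger_pivot (a point): The lever's pivot, gun coordinates (30, 42, 80) mm. Pressing swings the lever counter-clockwise seen from above; its free end moves 41 mm towards the bar (gun -y).
- trigger_front: The front part of the lever, with the face away from the handle, that the fingers press on (origin at the pivot, lever along its -x, face at y = +5 mm).
- trigger_back: The back part of the lever, with the face towards the handle (origin at the pivot, lever along its -x, face at y = -5 mm). Not to be touched.
- beaker: Bystander: empty glass beaker, 72 mm wide, 90 mm tall, standing near the front side of the trigger; origin at its underside. To be left alone.
- model: Bystander: plaster dental model with a row of teeth, about 66 mm across, 26 mm tall, near the other side of the gun; origin at its underside. To be left alone.
- calculator: Bystander: white desk calculator, 150 x 85 x 17 mm, lying flat; origin at its underside. To be left alone.
- phone: Bystander: black phone, 75 x 155 x 12 mm, lying flat; origin at its underside. To be left alone.
- bottle: Bystander: white bottle, 48 mm wide, 110 mm tall; origin at its underside. To be left alone.
- cartridge: Bystander: white twin-barrel cartridge, 105 x 64 x 28 mm, lying flat (origin at the rear plate's underside); origin at its underside. To be left alone.
- spatula: Bystander: plaster spatula with wooden handle and broad blade, 180 mm long, lying flat; origin at its underside. To be left alone.
- screwdriver: Bystander: screwdriver with orange handle, lying flat; origin at its underside. To be left alone.

How it is judged:
By the outcome, as a careful person would: the job done as asked, in the order asked, and still so for the second after the job is handed in, while the arm keeps its last pose, push and grip.
It also fails if it takes over 38 s, if anything falls off the work surface, if the arm or the gripper's body presses on something with over 40 N, if the wrist force passes 120 N, or if a joint passes its speed limit or range.

## Working session

There is one attempt and no reset: what is moved stays moved. The work goes in short steps, Python scripts to look and compute and a tool call to move; the robot and the scene stay as the last step left them, time stands still between calls to the robot, and variables do not carry over. Pictures are saved under pics/ and viewed, at most 10 in all, crops included, and the job is handed in when it is done.

Besides the shell and the picture viewer there is one more tool, called after "Request:" as a command line: name --argument value ..., lists and objects as JSON in quotes. play_rows: Moves the arm, as the interface text tells. Its arguments: {"type":"object","properties":{"series":{"type":"array"}},"required":["series"]}

```bash
mkdir -p pics; python3 - <<'E'
from plant import manip
import cv2,numpy as np,pickle
d={}
for n in("top","side"):
    f=manip.grab_frame(n);d[n]=f;cv2.imwrite(f"pics/{n}0.png",f["frame"]);print(n,f["mtx"].tolist(),f["R"].round(3).tolist(),f["t"].round(3).tolist())
pickle.dump(d,open("d.pkl","wb"))
print(manip.state())
E
```

```text
top [[568.25668527089, 0.0, 312.4312336206725], [0.0, 568.25668527089, 240.17223909251433], [0.0, 0.0, 1.0]] [[0.021, -1.0, -0.005], [-0.993, -0.021, -0.119], [0.119, 0.007, -0.993]] [0.005, 0.447, 1.66]
side [[556.3333814602275, 0.0, 320.83527244808323], [0.0, 556.3333814602275, 233.65751740175517], [0.0, 0.0, 1.0]] [[0.952, -0.305, -0.004], [-0.221, -0.681, -0.698], [0.21, 0.666, -0.716]] [-0.422, 0.146, 1.496]
{'time': 0.1, 'joint_pos': array([ 1.16999312e+00,  5.32893503e-02,  1.61413001e+00,  2.70263599e-05,
        1.47599651e+00, -1.19000646e-01]), 'joint_vel': array([ 0.00171981, -0.00172371, -0.0031603 ,  0.00218987, -0.00239393,
        0.00089351]), 'joint_efforts': array([ 7.23921348e-04, -3.94903135e+01, -3.71365356e+01,  2.98999601e-05,
        3.88669461e-03,  1.61185966e-05]), 'tool_pos': array([0.17358131, 0.59983938, 0.23020282]), 'tool_rot': array([-2.47270137e-04,  1.40436743e-01,  9.90089233e-01, -8.77536053e-04]), 'contact_force': array([ 0.19324893, -0.21488151,  0.33602615]), 'ft_torque': array([0.01405817, 0.01533091, 0.00106221]), 'grasp_force': 0.0, 'gripper_width': 1.0014063167174012}
```

View pics/top0.png

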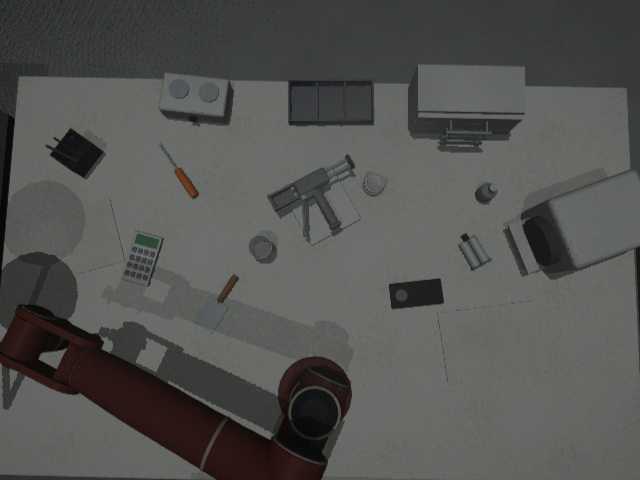

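View pics/side0.png

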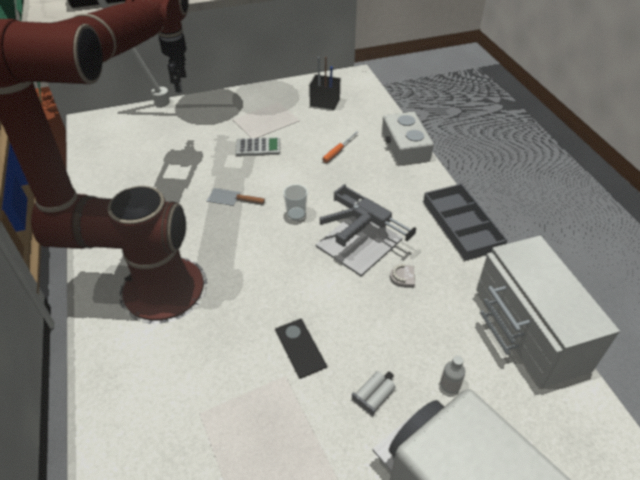

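Top view: gun frame runs (270,200)–(355,160), thick handle bar ends near (338,228), thin lever ends near (307,237) on its left, with the beaker at (262,247). So the nose is to the left. I'll zoom in.

```bash
python3 - <<'E'
import cv2,pickle
d=pickle.load(open("d.pkl","rb"))
a=cv2.resize(d["top"]["frame"][140:270,240:400],None,fx=5,fy=4.6,interpolation=cv2.INTER_CUBIC)
a=cv2.resize(d["top"]["frame"][145:265,240:400],None,fx=5,fy=5,interpolation=cv2.INTER_CUBIC)
cv2.imwrite("pics/topc.png",cv2.convertScaleAbs(a,alpha=1.7))
E
```

```text
(no output)
```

View pics/topc.png

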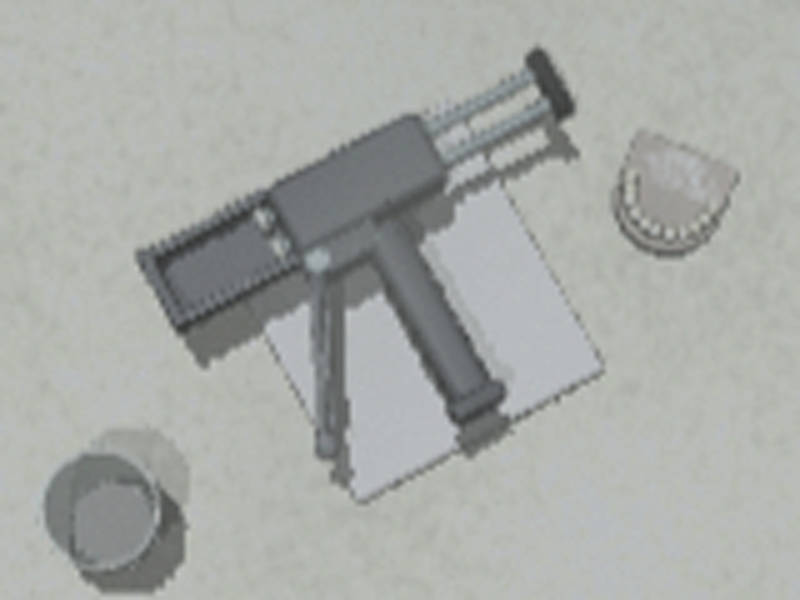

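The crop shows the lever from its pivot (318,260) to its tip (326,445), and the bar end at (478,400). Plate corners are at (363,502) and (604,370), and the beaker rim centre is at (102,512).

```bash
cat > h.py <<'E'
import numpy as np,pickle
def ray(f,u,v,z):
    R,t=f["R"],f["t"];c=-R.T@t
    r=R.T@np.linalg.solve(f["mtx"],[u,v,1.]);return c+r*(z-c[2])/r[2]
def proj(f,X):
    p=f["mtx"]@(f["R"]@X+f["t"]);return p[:2]/p[2]
E
python3 - <<'E'
from h import *
d=pickle.load(open("d.pkl","rb"));f=d["top"]
P={}
for n,u,v,z in[("pivot",318,260,.094),("tip",326,450,.092),("barend",478,403,.095),("pc1",363,502,.012),("pc2",604,370,.012),("pc3",500,182,.012),("nose1",137,252,.098),("nose2",180,328,.098),("rear1",415,115,.098),("beaker",102,512,.09),("bk_l",44,512,.09),("bk_r",160,512,.09)]:
    P[n]=ray(f,240+(u-2)/5,145+(v-2)/5,z);print(n,P[n].round(4))
q=lambda a,b:np.degrees(np.arctan2(*(P[b]-P[a])[[1,0]]))
n=lambda a,b:np.linalg.norm(P[b]-P[a])
print("lever",q("pivot","tip"),n("pivot","tip"),"plate -y edge",q("pc1","pc2"),n("pc1","pc2"),"nose edge",q("nose2","nose1"),n("nose1","nose2"),"pc2-3",q("pc2","pc3"),n("pc2","pc3"),"frame",q("rear1","nose1"))
# fit gun yaw/pos from named points (gun coords, m)
G={"pivot":(.03,.042),"barend":(-.09,0),"pc1":(-.095,.085),"pc2":(-.095,-.085),"nose1":(.085,.132),"nose2":(.035,.132)}
a=np.array([G[k] for k in G]);b=np.array([P[k][:2] for k in G])
A=a-a.mean(0);B=b-b.mean(0)
th=np.arctan2((A[:,0]*B[:,1]-A[:,1]*B[:,0]).sum(),(A*B).sum())
R=np.array([[np.cos(th),-np.sin(th)],[np.sin(th),np.cos(th)]]);t=b.mean(0)-R@a.mean(0)
print("yaw",np.degrees(th),"org",t,"res mm",dict(zip(G,((a@R.T+t-b)*1e3).round(1).tolist())))
np.savez("gun.npz",R=R,t=t,th=th)
for qq in(0,.4):
    al=.45-qq;dr=np.array([-np.cos(al),np.sin(al)]);nn=np.array([np.sin(al),np.cos(al)])
    for L in(.075,.112):
        p=np.array([.03,.042])+L*dr+.005*nn;print(qq,L,"gun",p.round(4),"world",(R@p+t).round(4),"normal",(R@nn).round(3),"side px",proj(d["side"],np.r_[R@p+t,.08]).round(0))
E
```

```text
pivot [0.5647 0.0431 0.094 ]
tip [0.4549 0.036  0.092 ]
barend [ 0.4834 -0.0502  0.095 ]
pc1 [0.4344 0.0149 0.012 ]
pc2 [ 0.5172 -0.1283  0.012 ]
pc3 [ 0.6312 -0.064   0.012 ]
nose1 [0.5665 0.147  0.098 ]
nose2 [0.5228 0.121  0.098 ]
rear1 [ 0.6501 -0.011   0.098 ]
beaker [0.4169 0.163  0.09  ]
bk_l [0.4162 0.1961 0.09  ]
bk_r [0.4176 0.1299 0.09  ]
lever -176.31371356736014 0.11003265337507907 plate -y edge -59.947225411894976 0.16541210487861507 nose edge 30.719751728121146 0.050825527208651584 pc2-3 29.4195741443707 0.13089525745623962 frame 117.89131766150656
yaw 29.97395496566468 org [ 0.55906191 -0.00878256] res mm {'pivot': [-0.6, -0.5], 'barend': [-2.3, -3.5], 'pc1': [-0.1, 2.5], 'pc2': [2.0, -1.6], 'nose1': [0.3, 1.0], 'nose2': [0.7, 2.0]}
0 0.075 gun [-0.0354  0.0791] world [0.4889 0.0421] normal [-0.073  0.997] side px [332. 217.]
0 0.112 gun [-0.0687  0.0952] world [0.452  0.0394] normal [-0.073  0.997] side px [320. 220.]
0.4 0.075 gun [-0.0447  0.0507] world [0.495  0.0129] normal [-0.456  0.89 ] side px [337. 223.]
0.4 0.112 gun [-0.0816  0.0526] world [ 0.4621 -0.004 ] normal [-0.456  0.89 ] side px [328. 230.]
```

Request:
play_rows --series '[[[0.022,-0.036,0,0,0,2,0],[0.022,-0.036,0,0,0,2,0],[0.022,-0.036,0,0,0,2,0],[0.022,-0.036,0,0,0,2,0],[0.022,-0.036,0,0,0,2,0],[0.022,-0.036,0,0,0,2,0],[0.022,-0.036,0,0,0,2,0],[0.022,-0.036,0,0,0,2,0],[0.022,-0.036,0,0,0,2,0],[0.022,-0.036,0,0,0,2,0]]]'

```text
time: 1.1
tool_pos: [0.3941, 0.2387, 0.231]
tool_rot: [-0.0, -0.034, 0.999, -0.0]
contact_force: [1.3, 0.5, 0.2]
gripper_width: -0.0
grasp_force: 0.0
```

Request:
play_rows --series '[[[0.023,-0.037,0,0,0,0,0],[0.023,-0.037,0,0,0,0,0],[0.023,-0.037,0,0,0,0,0],[0.022,-0.037,0,0,0,0,0],[0,0,-0.03,0,0,0,0],[0,0,-0.04,0,0,0,0],[0,0,0,0,0,0,0],[0,0,0,0,0,0,0]]]'

```text
time: 1.9
tool_pos: [0.4841, 0.0924, 0.1608]
tool_rot: [-0.001, -0.034, 0.999, 0.0]
contact_force: [-0.0, -1.3, 1.3]
gripper_width: -0.001
grasp_force: 0.0
```

```bash
python3 - <<'E'
from plant import manip
import cv2
from h import *
s=manip.state();print(s["tool_pos"],s["contact_force"])
f=manip.grab_frame("side");print(proj(f,s["tool_pos"]))
a=cv2.resize(f["frame"][130:290,240:440],None,fx=3.7,fy=3.7,interpolation=cv2.INTER_CUBIC)
cv2.imwrite("pics/s1.png",cv2.convertScaleAbs(a,alpha=1.2))
E
```

```text
[0.48407306 0.09237306 0.16078261] [-0.02023273 -1.28606722  1.31713638]
[324.60447285 184.48638875]
```

View pics/s1.png

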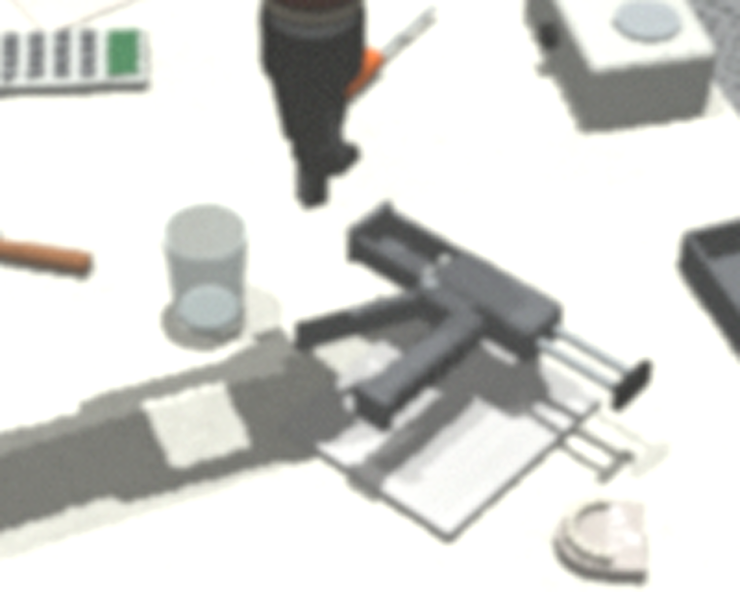

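The fingertip sits where predicted, at crop (312,203), with the path to the lever free. A dark protrusion at (350,155) needs a closer look.

```bash
python3 - <<'E'
from plant import manip
import cv2
f=manip.grab_frame("side")["frame"][120:200,290:370]
a=cv2.resize(f,None,fx=7,fy=7,interpolation=cv2.INTER_CUBIC)
cv2.imwrite("pics/s2.png",cv2.convertScaleAbs(a,alpha=3,beta=0))
E
```

```text
(no output)
```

View pics/s2.png

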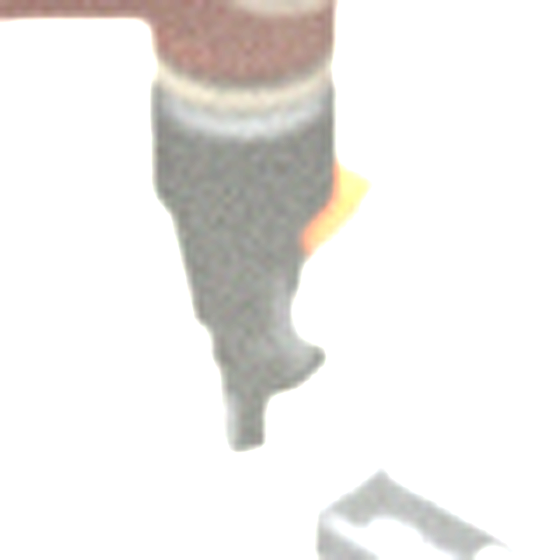

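Request:
play_rows --series '[[[0,0,-0.03,0,0,0,0],[0.002,0,-0.03,0,0,0,0],[0.002,0,-0.025,0,0,0,0],[0,0,-0.012,0,0,0,0],[0,0,0,0,0,0,0],[0,0,0,0,0,0,0],[0,0,0,0,0,0,0]]]'

```text
time: 2.7
tool_pos: [0.4904, 0.0925, 0.0665]
tool_rot: [0.002, -0.034, 0.999, 0.0]
contact_force: [-0.3, 0.2, 0.1]
gripper_width: -0.003
grasp_force: 0.0
```

Request:
play_rows --series '[[[0,-0.01,-0.001,0,0,0,0],[0,-0.01,0,0,0,0,0],[0,-0.006,0,0,0,0,0],[0,-0.003,0,0,0,0,0],[0,-0.003,0,0,0,0,0],[0,-0.003,0,0,0,0,0],[0,0,0,0,0,0,0],[0,0,0,0,0,0,0]]]'

```text
time: 3.5
tool_pos: [0.4888, 0.0577, 0.0633]
tool_rot: [-0.0, -0.034, 0.999, 0.0]
contact_force: [0.4, 1.3, 1.2]
gripper_width: 0.001
grasp_force: 1.0
```

Request:
play_rows --series '[[[0,-0.0035,0,0,0,2.6,0],[-0.0005,-0.0035,0,0,0,2.6,0],[0,-0.0035,0,0,0,2.6,0],[0,-0.0035,0,0,0,2.6,0],[0,-0.0035,0,0,0,2.6,0],[0,-0.0035,0,0,0,2.6,0],[0.0005,-0.0035,0,0,0,2.6,0],[0,0,0,0,0,0,0],[0,0,0,0,0,0,0]]]'

```text
time: 4.4
tool_pos: [0.4886, 0.0334, 0.0632]
tool_rot: [-0.0, -0.191, 0.982, 0.0]
contact_force: [-0.5, 4.3, -0.5]
gripper_width: -0.001
grasp_force: 1.8
```

```bash
python3 - <<'E'
from plant import manip
import cv2
from h import *
s=manip.state();print(s["tool_pos"],s["contact_force"],s["ft_torque"])
f=manip.grab_frame("side")
a=cv2.resize(f["frame"][160:280,260:420],None,fx=5,fy=5,interpolation=cv2.INTER_CUBIC)
cv2.imwrite("pics/s3.png",cv2.convertScaleAbs(a,alpha=1.6))
E
```

```text
[0.48857545 0.03340223 0.06318194] [-0.48740901  4.28050496 -0.51856456] [0.49829929 0.10569718 0.03964299]
```

View pics/s3.png

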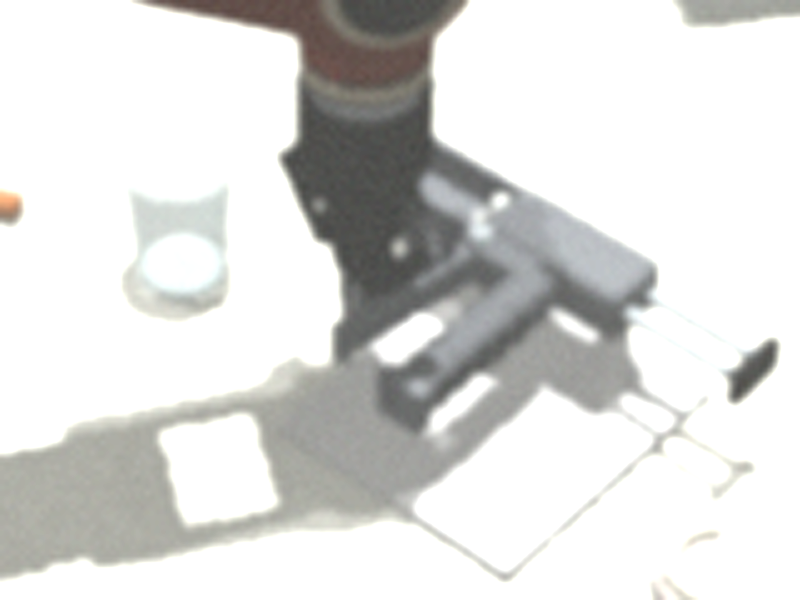

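The lever (tip at crop (345,350)) has swung nearly parallel to the bar, and the fingers are only on its front. I'll creep to the stop.

Request:
play_rows --series '[[[0,-0.0015,0,0,0,1.3,0],[0,-0.0015,0,0,0,1.3,0],[0,-0.001,0,0,0,0.9,0],[0,0,0,0,0,0,0],[0,0,0,0,0,0,0]]]'

```text
time: 4.95
tool_pos: [0.4889, 0.0289, 0.0633]
tool_rot: [0.0, -0.221, 0.975, 0.0]
contact_force: [1.7, 4.3, -0.1]
gripper_width: -0.001
grasp_force: 1.9
```

Request:
play_rows --series '[[[0,-0.001,0,0,0,0.8,0],[0,0,0,0,0,0,0],[0,0,0,0,0,0,0]]]'

```text
time: 5.25
tool_pos: [0.4889, 0.0278, 0.0634]
tool_rot: [0.0, -0.228, 0.974, -0.0]
contact_force: [1.5, 5.1, -0.2]
gripper_width: -0.001
grasp_force: 1.9
```

Request:
play_rows --series '[[[0,-0.001,0,0,0,0.5,0],[0,0,0,0,0,0,0],[0,0,0,0,0,0,0]]]'

```text
time: 5.55
tool_pos: [0.4888, 0.0276, 0.0633]
tool_rot: [0.0, -0.232, 0.973, 0.001]
contact_force: [1.4, 8.6, -0.7]
gripper_width: -0.0
grasp_force: 3.1
```

Request:
play_rows --series '[[[0,-0.001,0,0,0,0,0],[0,0,0,0,0,0,0],[0,0,0,0,0,0,0]]]'

```text
time: 5.85
tool_pos: [0.4889, 0.0275, 0.0634]
tool_rot: [0.001, -0.232, 0.973, 0.002]
contact_force: [1.3, 11.0, 0.2]
gripper_width: 0.0
grasp_force: 4.6
```

The position is stuck at y = 0.0275 while the force rises, so the lever is on its stop. Now release it fully.

Request:
play_rows --series '[[[0,0.003,0,0,0,0,0],[0,0.005,0,0,0,-3,0],[0,0.006,0,0,0,-4,0],[0,0.006,0,0,0,-4,0],[0,0.006,0,0,0,-4,0],[0,0.006,0,0,0,-4,0],[0,0.006,0,0,0,-4,0],[0,0.005,0,0,0,0,0],[0,0,0,0,0,0,0],[0,0,0,0,0,0,0]]]'

```text
time: 6.85
tool_pos: [0.4888, 0.0684, 0.0633]
tool_rot: [-0.0, -0.034, 0.999, -0.0]
contact_force: [0.6, 0.2, 0.3]
gripper_width: 0.002
grasp_force: 0.0
```

```bash
python3 - <<'E'
from plant import manip
import cv2
from h import *
s=manip.state();print(s["tool_pos"],s["tool_rot"],s["contact_force"])
f=manip.grab_frame("side")
a=cv2.resize(f["frame"][160:280,260:420],None,fx=5,fy=5,interpolation=cv2.INTER_CUBIC)
cv2.imwrite("pics/s4.png",cv2.convertScaleAbs(a,alpha=1.6))
g=np.load("gun.npz")
for p in([-.0711,.0907,.08],[-.0818,.0522,.08],[-.09,0,.08],[-.095,-.085,.012]):
    u=proj(f,np.r_[g["R"]@p[:2]+g["t"],p[2]]);print((u-[260,160])*5)
d=pickle.load(open("d.pkl","rb"))["side"]["frame"]
m=cv2.absdiff(d,f["frame"])[205:290,345:425].max(2);print("gun rear diff",(m>40).sum())
E
```

```text
[0.48881232 0.06839404 0.06332826] [-4.22554080e-05 -3.41652220e-02  9.99416087e-01 -4.69809113e-04] [0.61508934 0.1586957  0.32211542]
[300.82894979 308.48275344]
[339.40817354 351.37961221]
[401.31116407 405.40446904]
[511.1012434  572.64375673]
gun rear diff 0
```

View pics/s4.png

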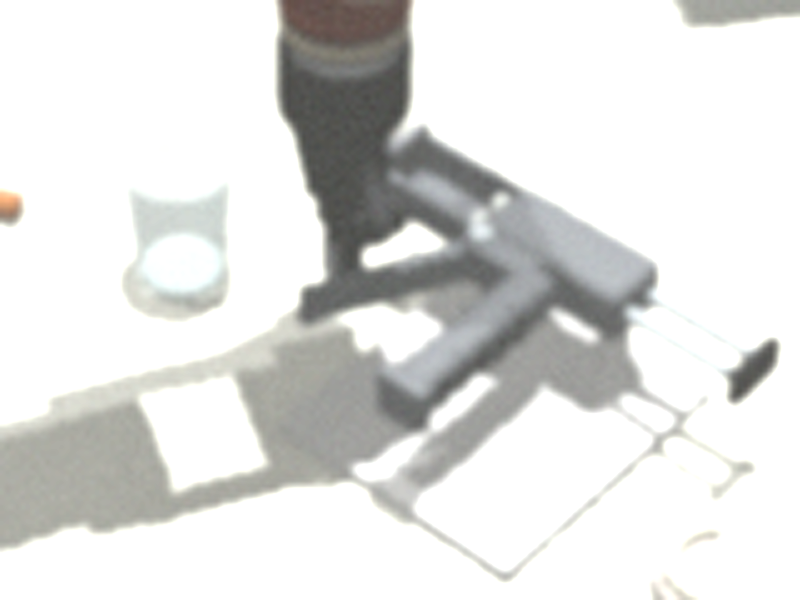

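The lever is fully out, with its tip at (302,305) matching the predicted rest position, and the gun has not moved. Second press.

Request:
play_rows --series '[[[0,-0.006,0,0,0,0,0],[0,-0.0055,0,0,0,0,0],[0,-0.0045,0,0,0,3.5,0],[-0.0005,-0.0045,0,0,0,3.5,0],[0,-0.0045,0,0,0,3.5,0],[0,-0.0045,0,0,0,3.5,0],[0,-0.0045,0,0,0,3.5,0],[0.0005,-0.004,0,0,0,3,0],[0,-0.002,0,0,0,1.5,0],[0,-0.001,0,0,0,1,0]]]'

```text
time: 7.9
tool_pos: [0.4889, 0.028, 0.0633]
tool_rot: [0.0, -0.232, 0.973, 0.001]
contact_force: [1.2, 4.7, -0.6]
gripper_width: 0.002
grasp_force: 1.8
```

Request:
play_rows --series '[[[0,-0.001,0,0,0,0,0],[0,0,0,0,0,0,0],[0,0,0,0,0,0,0],[0,0,0,0,0,0,0]]]'

```text
time: 8.3
tool_pos: [0.4889, 0.0277, 0.0633]
tool_rot: [0.001, -0.232, 0.973, 0.001]
contact_force: [1.8, 7.0, -0.1]
gripper_width: 0.003
grasp_force: 2.7
```

Request:
play_rows --series '[[[0,-0.0005,0,0,0,0,0],[0,0,0,0,0,0,0],[0,0,0,0,0,0,0],[0,0,0,0,0,0,0]]]'

```text
time: 8.7
tool_pos: [0.489, 0.0277, 0.0634]
tool_rot: [0.001, -0.232, 0.973, 0.002]
contact_force: [1.6, 8.4, -1.1]
gripper_width: 0.005
grasp_force: 3.4
```

```bash
python3 - <<'E'
from plant import manip
import cv2
from h import *
s=manip.state();print(s["tool_pos"],s["contact_force"])
f=manip.grab_frame("side")
a=cv2.resize(f["frame"][160:280,260:420],None,fx=5,fy=5,interpolation=cv2.INTER_CUBIC)
cv2.imwrite("pics/s5.png",cv2.convertScaleAbs(a,alpha=1.6))
d=pickle.load(open("d.pkl","rb"))["side"]["frame"]
m=cv2.absdiff(d,f["frame"])[205:290,345:425].max(2);print("gun rear diff",(m>40).sum())
E
```

```text
[0.48899731 0.02765206 0.06336296] [ 1.60419783  8.41789232 -1.11045551]
gun rear diff 28
```

View pics/s5.png

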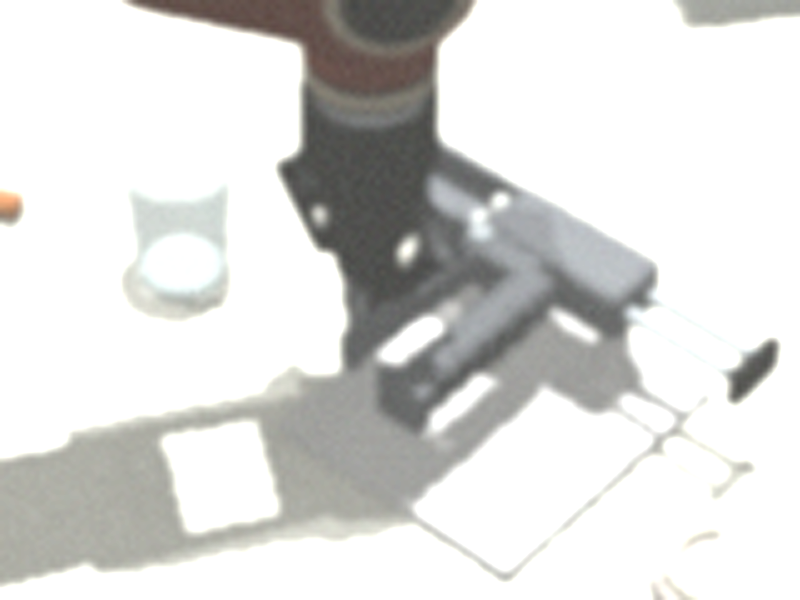

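The lever (tip near (350,355)) is parallel to the bar at its stop with a gap left. The gun and plate corner (505,577) have not moved, and the small pixel difference is the arm's shadow.

```bash
python3 -c "
from plant import manip
print(manip.job_done())"
```

```text
the job is handed in; nothing more can be done
None
```

I pressed the lever to its stop, let it spring fully out, then pressed it to the stop again and handed the job in at about 8.7 s while holding it there with about 8 N; the gun had not visibly moved.

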